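Load the microscope filter changer

TASK

Pull the carriage of the filter changer out by its black knob as far as it goes, and drop the green filter into the pocket with the green dots and the blue filter into the pocket with the blue dots, each lying flat on the pocket's floor with its window up. Then slide the carriage fully home under the clear hood. The amber filter, the timer and the dust cap stay where they are.

Things in the scene. Friction and masses are not known exactly. Their poses are not given: they have to be found in the camera images.
- changer: fixed filter changer: grey bed 270 x 92 x 10 mm (x -195 to +75 mm), rails to 21.5 mm high; over its rear a white-framed hood with clear top, open in front: front edge at x -61 mm, top 46 mm, ceiling 41 mm above the worktop. Origin on the worktop, on the middle line; -x is the way the carriage comes out (towards the robot, yaw -0.2 to 0.05 rad), z up.
- carriage (a joint): travel of the aluminium carriage (m): 0 = home at the rear stop, 0.13 = fully out at the front stop, along the changer's -x. No spring; about 2 N of friction holds it wherever it is left. Carriage 170 x 70 x 12 mm, top face 23 mm above the worktop. It starts 15 to 50 mm out, pockets wholly or partly under the hood.
- carriage_knob (a point): top centre of the upright black knob on the carriage's front end, 55 mm above the worktop. The knob is a round post 15 mm in diameter standing 32 mm above the carriage's top face. It moves with the carriage; axes as the changer's. With the carriage home its axis is 29 mm in front of the hood's front edge and 90 mm in front of the changer's origin.
- pocket_green (a point): centre of the floor of the front pocket, marked with two green dots and a green floor; moves with the carriage. Round pocket 36 mm in diameter and 8 mm deep, its rim (carriage top) 8 mm above this point; 70 mm behind the knob's axis. Axes as the changer's. Fully out, it lies 89 mm in front of the hood's front edge.
- pocket_blue (a point): centre of the floor of the rear pocket, marked with two blue dots and a blue floor; the same size, 55 mm behind the green one. Fully out, it lies 34 mm in front of the hood's front edge.
- filter_green: black mounted filter with a round green glass window on top, loose. A flange 32 mm in diameter and 8 mm high (foot edge chamfered 1.5 mm) carries a coaxial knurled grip collar 24 mm in diameter that rises from 8 to 20 mm. About 30 g. Origin: centre of its underside; z up through the window; round, so its yaw means nothing.
- filter_blue: black mounted filter with a round blue glass window on top, loose. A flange 32 mm in diameter and 8 mm high (foot edge chamfered 1.5 mm) carries a coaxial knurled grip collar 24 mm in diameter that rises from 8 to 20 mm. About 30 g. Origin: centre of its underside; z up through the window; round, so its yaw means nothing.
- filter_amber: black mounted filter with a round amber glass window on top, loose. A flange 32 mm in diameter and 8 mm high (foot edge chamfered 1.5 mm) carries a coaxial knurled grip collar 24 mm in diameter that rises from 8 to 20 mm. About 30 g. Origin: centre of its underside; z up through the window; round, so its yaw means nothing. Not to be used: it stays where it lies.
- timer: white bench timer with small coloured keys, 60 x 62 x 18 mm, lying loose far to the left of the filters, in front of the gap between two microscopes; stays where it is. Origin: centre of its underside.
- microscope_b: tall beige microscope with a black stage, 0.52 m high, a fixed obstacle to the left of the filters and the changer; its eyepieces lean towards the robot and the filters; its front reaches to about x = 0.48 m and its right side to about y = -0.08 m. Origin: centre of its underside.
- dust_cap: plain black dust cap, 38 mm in diameter, 13 mm high, lying loose far to the left of the filters (no coloured window, no collar); stays where it is. Origin: centre of its underside.

How it is judged:
On the way, in this order (a step that is already met when the one before it is completed fails the run):
1. the carriage is pulled out to its front stop (at least 115 of 130 mm) (value of joint carriage above 0.115 m), for 0.2 s.
2. the green and the blue filter lie flat on the floors of their own pockets (horizontal distance between filter_green and pocket_green below 0.004 m and z of filter_green in the frame of pocket_green between -0.003 and 0.003 m and angle between each of filter_green, filter_blue's own z axis and vertical below 0.08 rad and linear speed of each of filter_green, filter_blue below 0.02 m/s and horizontal distance between filter_blue and pocket_blue below 0.004 m and z of filter_blue in the frame of pocket_blue between -0.003 and 0.003 m), for 0.2 s.
At the end, for the whole second after the job is handed in: The carriage is fully home (within 4 mm of its rear stop), and the green filter lies in the green pocket and the blue filter in the blue pocket: within 4 mm of the pocket's centre, its underside within 3 mm of the floor, window up and level within 0.08 rad, at rest (all of step 2 and value of joint carriage below 0.004 m); the robot touches nothing.
It fails at once if the amber filter is moved by more than 20 mm (distance of filter_amber from where it was at the start of the episode above 0.02 m).
It fails at once if the timer is moved by more than 20 mm (distance of timer from where it was at the start of the episode above 0.02 m).
It fails at once if the dust cap is moved by more than 20 mm (distance of dust_cap from where it was at the start of the episode above 0.02 m).
It also fails if it takes over 61 s, if anything falls off the work surface, if the arm or the gripper's body presses on something with over 40 N, if the wrist force passes 120 N, or if a joint passes its speed limit or range.

ROBOT

A 6-joint arm with a two-finger parallel gripper is mounted at the origin on a cart in front of the work surface, level with it; the furniture and walls round the work are solid. World frame = base frame: x ahead of the robot, y to its left, z up, the work surface at z = 0. Lengths are in m, angles in rad, forces in N, time in s.
With the tool pointing down it reaches from about 0.325 to 0.775 m from the base axis. Payload 5.5 kg.
Tool frame: the origin (TCP) lies midway between the tips of the shut fingers; the grasp point (between the pads) lies 19 mm behind it; z points along the fingers, y is the line along which they close (so a half turn about z gives the same grasp; the last joint's range is limited). The gripper opens to 85 mm and grips with 20 to 120 N. Pads are 22 mm wide; open, the fingers measure 114 mm over their backs; the gripper's body (76 mm by 85 mm) begins 54 mm behind the grasp point. The pads swing forward as they close: fully open they stand 13 mm farther back than shut.
Start: joints at [-1.379, 0.091, 1.231, -0, 1.82, -0.057], TCP at [0.148, -0.582, 0.231] pointing down, gripper open.
Joint ranges: [-2.87, 2.87], [-0.86, 2.18], [0.17, 2.46], [-1.51, 4.65], [0.06, 2.69], [-2.65, 2.65]. Speed limits (rad/s): [2.57, 2.57, 3.01, 3.14, 3.14, 3.14].

INTERFACE

Orientations are given as a unit quaternion [x, y, z, w].
In Python, from rig import arm, snapshot, camera_info, silhouettes, landmark_of gives the robot as it stands.
- The arm moves only by the shell command python3 -m crank 'ROWS' [FORCE]. ROWS is JSON, one flat list of numbers, 5 for each row, row after row: the shift along the tool's x, y, z normalised to -1 to 1, where 1 is 250 mm, then the turn about the tool's z normalised to -1 to 1, where 1 is 60 degrees, then the closure, from 0 (fully open) to 1 (shut). A call has 1 to 8 rows; each row is the pose to reach, as a shift and turn from the pose commanded when the call began, along the tool's axes at that moment; what a row does not reach only later rows make up. A row lasts 1/12 s, in which the tool goes at most 41.7 mm and 7.16 degrees, less where a joint would pass 70% of its speed; a pose out of reach is approached as far as the arm can. A call with a number of a shift or a turn outside -1 to 1 is refused whole. A call with a gripper value outside its range is refused whole. The fingers move at their own pace and stop on an object; FORCE is the grip in N (left out, the last holds). Time passes only in rows, so rows that repeat a pose let the fingers close. It gives the time, the measured TCP pose, the force, the opening and the grip force at its end, in the units of the state.
- arm.state(): the state, without advancing time (a new reading comes with each control period).
- snapshot(name): name is "scene" or "top"; returns (picture, depth): 384x512x3 uint8, red, green, blue; 384x512 float32, m along the optical axis (not along the pixel's ray), 0 where there is no reading.
- camera_info(name): a dict with "vertical_fov" (degrees; the focal length in pixels is half the picture's height over the tangent of half this angle, whatever the lens; pixels are square), "cx", "cy" (the principal point, pixels), "R" (3x3) and "t" (3): a world point X has camera coordinates R X + t. Camera axes: x right, y down, z forward; pixel columns grow to the right and rows downward; lengths in m; the calibration is good to about 2 mm. A picture is of the moment at which its call begins. camera_info takes no time and is no camera call.
- arm.job_done(): hands the job in; it is judged then, once.
Trained networks look in the newest picture that a camera, given by its name, has taken for a name from the list of things; names that differ only in an ending like _2 or _b are one class to them, and where a whole thing is asked for, a point or a joint stands for the part that bears it (a point fixed in the world has none). Each returns a list of dicts, best first, with "conf" (0 to 1); they miss things now and then, are a little off and sometimes report something else, mostly with a low value. They report only what shows in the picture. A call takes as long as a camera call.
- silhouettes(camera, label): "mask" (384x512 bool, what is visible of it) and "box" ([left, top, right, bottom] in pixels, round what is visible of it).
- landmark_of(camera, label): "at" ([column, row] in pixels: a listed point, or the origin of a listed thing).
The state is a dict: "time": time; "joints": joint angles; "joint_vel": joint speeds; "joint_efforts": joint torques, N m; "ee_pos": TCP position; "ee_rot": TCP orientation; "contact_force": force on the tool from outside, world axes, zero at the start; "torque": the same for the moment, N m; "width": opening from 0.0 (shut) to 1.0 (fully open); "gripper_force": force on a finger pad.
Only numpy, scipy, OpenCV 4.12 (cv2) and the standard library are available. Lean on these libraries where they do the work, as an engineer would, in place of code of your own. Each camera call takes 0.05 s, during which the arm holds its last target. There are 200 camera calls.

## Working session

There is one attempt and no reset: what is moved stays moved. The work goes in short steps, Python scripts to look and compute and a shell command to move; the robot and the scene stay as the last step left them, time stands still between calls to the robot, and variables do not carry over. Pictures are saved under pics/ and viewed, at most 10 in all, crops included, and the job is handed in when it is done.

```bash
ls; mkdir -p pics; cat > h.py <<'E'
import numpy as np, cv2
from rig import arm, snapshot, camera_info, silhouettes, landmark_of
def cam(n):
    c=camera_info(n); f=192/np.tan(np.radians(c["vertical_fov"])/2)
    return c,f
def ray(n,px):
    c,f=cam(n); R=np.array(c["R"]);t=np.array(c["t"])
    d=R.T@np.array([(px[0]-c["cx"])/f,(px[1]-c["cy"])/f,1.]); return -R.T@t,d
def at_z(n,px,z):
    o,d=ray(n,px); return o+d*(z-o[2])/d[2]
def proj(n,X):
    c,f=cam(n); p=np.array(c["R"])@np.array(X)+np.array(c["t"]); return p[:2]/p[2]*f+[c["cx"],c["cy"]]
def save(n,img): cv2.imwrite(n,img[:,:,::-1])
E
python3 - <<'E'
from h import *
ims=[]
for n in("scene","top"):
    im,d=snapshot(n); ims.append(im); save(f"pics/{n}0.png",im); np.save(f"{n}d.npy",d)
    print(n,camera_info(n))
    for l,z in(("carriage_knob",.055),("pocket_green",.015),("pocket_blue",.015),("filter_green",0),("filter_blue",0),("filter_amber",0),("changer",0)):
        for r in landmark_of(n,l)[:2]: print(l,round(r["conf"],2),np.round(r["at"],1),np.round(at_z(n,r["at"],z),4))
print(arm.state())
E
```

```text
pics
scene {'vertical_fov': 46.04446603214092, 'cx': 254.67462497035726, 'cy': 188.24938867511935, 'R': array([[-0.74064634, -0.67142144,  0.02522374],
       [-0.31637147,  0.31537911, -0.89467598],
       [ 0.5927496 , -0.67061857, -0.44600297]]), 't': array([0.39643757, 0.24082518, 1.08594538])}
carriage_knob 0.81 [317.1 163.1] [ 0.5473 -0.3438  0.055 ]
pocket_green 0.53 [302.6 168.4] [ 0.6081 -0.3437  0.015 ]
pocket_green 0.36 [175.6 251.8] [0.5199 0.3227 0.015 ]
pocket_blue 0.62 [292.2 162.7] [ 0.6682 -0.3583  0.015 ]
filter_green 0.66 [306.9 214.9] [ 0.4057 -0.0965  0.    ]
filter_blue 0.56 [326. 201.] [ 0.4154 -0.2148  0.    ]
filter_amber 0.6 [298.6 194.2] [ 0.5087 -0.19    0.    ]
filter_amber 0.29 [302.  171.9] [ 0.61   -0.3443  0.    ]
changer 0.68 [291.8 166.6] [ 0.667  -0.3558  0.    ]
top {'vertical_fov': 53.22670076426076, 'cx': 259.31833596520744, 'cy': 186.27584456592382, 'R': array([[-0.00386885, -0.99997413,  0.00606388],
       [-0.98240345,  0.00266839, -0.1867521 ],
       [ 0.18673109, -0.00667969, -0.98238836]]), 't': array([-0.01520877,  0.5402657 ,  0.960895
[... 451 characters left out ...]
   ]
{'time': 0.8, 'joints': array([-1.37870759e+00,  9.10825217e-02,  1.23069598e+00,  1.45052579e-05,
        1.81978402e+00, -5.66954258e-02]), 'joint_vel': array([-0.00011278,  0.00102511,  0.00091699,  0.00114975, -0.00108242,
       -0.00148079]), 'joint_efforts': array([ 5.09213769e-04, -4.58416164e+01, -4.18064404e+01, -3.81215041e-04,
        4.54039919e-04, -6.34448270e-06]), 'ee_pos': array([ 0.14774472, -0.58154508,  0.23128796]), 'ee_rot': array([9.92273054e-01, 1.24073309e-01, 8.03212205e-06, 1.45580089e-05]), 'contact_force': array([0.04044375, 0.05354938, 0.16230908]), 'torque': array([ 0.02594591, -0.0008619 , -0.01088999]), 'gripper_force': 0.0, 'width': 0.9985537020530202}
```

View crop.

```bash
python3 - <<'E'
import cv2,numpy as np
t=cv2.imread("pics/top0.png");s=cv2.imread("pics/scene0.png")
a=cv2.resize(t[100:270,260:440],None,fx=3.3,fy=3.3,interpolation=cv2.INTER_CUBIC)
cv2.imwrite("pics/tc0.png",a)
cv2.imwrite("pics/sc0.png",cv2.resize(s,(800,600)))
E
```

```text
(no output)
```

View pics/tc0.png

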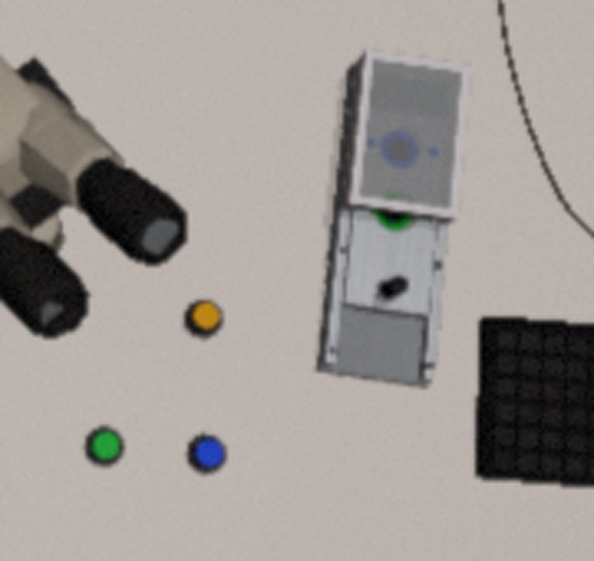

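View pics/sc0.png

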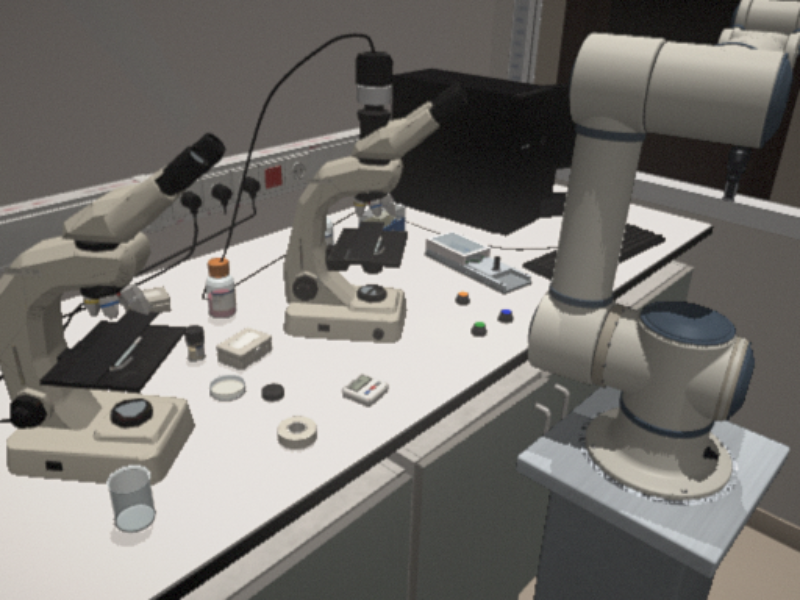

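```bash
cat >> h.py <<'E'
def cloud(n,d):
    c,f=cam(n); v,u=np.mgrid[:384,:512]; R=np.array(c["R"]);t=np.array(c["t"])
    P=np.stack([(u-c["cx"])/f*d,(v-c["cy"])/f*d,d],-1)-t
    return P@R
def blobs(im,amin=8):
    h=cv2.cvtColor(im,cv2.COLOR_RGB2HSV); out={}
    for k,(a,b) in dict(green=(45,85),blue=(105,130),amber=(8,25)).items():
        m=cv2.inRange(h,(a,110,60),(b,255,255)); _,_,st,ce=cv2.connectedComponentsWithStats(m)
        out[k]=[(int(s[4]),c) for s,c in zip(st[1:],ce[1:]) if s[4]>=amin]
    return out
E
python3 - <<'E'
from h import *
for n in("top","scene"):
    im=cv2.imread(f"pics/{n}0.png")[:,:,::-1].copy(); d=np.load(f"{n}d.npy")
    P=cloud(n,d)
    for k,l in blobs(im).items():
        for a,c in l: print(n,k,a,np.round(c,1),np.round(at_z(n,c,.02),4),"depth",np.round(P[int(round(c[1])),int(round(c[0]))],4))
    roi=(P[...,0]>.4)&(P[...,0]<.85)&(P[...,1]<-.25)&(P[...,1]>-.5)&(d>0)
    for lo,hi in((.04,.052),(.019,.03)):
        m=roi&(P[...,2]>lo)&(P[...,2]<hi); q=P[m]
        r=cv2.minAreaRect(q[:,:2].astype(np.float32)); print(n,lo,len(q),np.median(q[:,2]),r)
    k=silhouettes(n,"carriage_knob")[0]; print(k["box"],k["conf"],k["mask"].sum())
    m=roi&(P[...,2]>.048)&(P[...,2]<.06)&(P[...,0]<.58)
    print("knob",m.sum(),P[m].mean(0) if m.any() else 0, np.argwhere(m)[:, ::-1].mean(0) if m.any() else 0)
    print("table z",np.median(P[(P[...,0]>.3)&(P[...,0]<.4)&(abs(P[...,1]+.15)<.1)][:,2]))
E
```

```text
top green 23 [378.7 167. ] [ 0.5994 -0.3464  0.02  ] depth [ 0.6002 -0.3484  0.0159]
top green 63 [291.6 234.7] [ 0.4149 -0.1025  0.02  ] depth [ 0.4139 -0.1036  0.0203]
top blue 170 [298.3  42.3] [ 0.9759 -0.1331  0.02  ] depth [ 0.8999 -0.1174  0.146 ]
top blue 448 [88.8 96. ] [0.8087 0.4665 0.02  ] depth [0.8141 0.4716 0.0076]
top blue 65 [322.9 236.9] [ 0.4087 -0.1857  0.02  ] depth [ 0.4082 -0.1855  0.0228]
top amber 187 [176.1  70.9] [0.8855 0.2214 0.02  ] depth [0.8168 0.1921 0.1512]
top amber 61 [321.9 195.1] [ 0.5211 -0.1869  0.02  ] depth [ 0.5211 -0.1867  0.0227]
top 0.04 1573 0.04553216487013834 ((0.634361743927002, -0.35284945368766785), (0.09022556990385056, 0.20665565133094788), 81.39994812011719)
top 0.019 2149 0.02318261134368825 ((0.533440113067627, -0.362522691488266), (0.37549105286598206, 0.18931221961975098), 37.401554107666016)
[364.2, 161.8, 394.7, 198.2] 0.75 832
knob 26 [ 0.53903913 -0.33662923  0.05427839] [380.53846154 186.15384615]
table z -0.0005692631084427871
scene green 11 [306.7 207.5] [ 0.4138 -0.1041  0.02  ] depth [ 0.4146 -0.1065  0.0204]
scene blue 8 [ 69.  194.5] [1.0017 0.3607 0.02  ] depth [0.5341 0.565  0.2666]
scene blue 15 [323.7 199.1] [ 0.4082 -0.1877  0.02  ] depth [ 0.4085 -0.1901  0.0192]
scene amber 126 [139.6 170.6] [0.9995 0.0972 0.02  ] depth [0.8206 0.2113 0.1124]
scene amber 14 [296.1 187.9] [ 0.5198 -0.1888  0.02  ] depth [ 0.5208 -0.1895  0.0191]
scene amber 17 [ 58.4 192.4] [1.0387 0.3771 0.02  ] depth [0.5703 0.5709 0.2601]
scene 0.04 382 0.045924400109909294 ((0.634922206401825, -0.3504403829574585), (0.0944647565484047, 0.21362213790416718), 82.22049713134766)
scene 0.019 527 0.02322757206055088 ((0.5599735975265503, -0.34032952785491943), (0.3125361204147339, 0.19255827367305756), 35.59750747680664)
[297.5, 160.8, 325.3, 178.9] 0.6 249
knob 14 [ 0.53753807 -0.33363135  0.0526565 ] [317.64285714 165.28571429]
table z -0.2597897224648151
```

```bash
python3 - <<'E'
from h import *
for n in("top","scene"):
    im=cv2.imread(f"pics/{n}0.png")[:,:,::-1].copy(); d=np.load(f"{n}d.npy"); P=cloud(n,d)
    m=(P[...,0]>.565)&(P[...,0]<.85)&(P[...,1]<-.25)&(P[...,1]>-.5)&(abs(P[...,2]-.046)<.003)
    q=P[m][:,:2].astype(np.float32); r=cv2.minAreaRect(q); print(n,len(q),r, cv2.boxPoints(r))
    # front edge of hood
    p=((P[...,0]>.42)&(P[...,0]<.62)&(P[...,1]<-.28)&(P[...,1]>-.42)&(abs(P[...,2]-.011)<.004)); q=P[p][:,:2].astype(np.float32); r=cv2.minAreaRect(q);print("bed",len(q),r)
    if n=="top":
        k=((P[...,2]>.03)&(P[...,2]<.06)&(P[...,0]<.56)&(P[...,0]>.5)&(P[...,1]<-.3)&(P[...,1]>-.4))
        for v,u in np.argwhere(k): print((u,v),np.round(P[v,u],3),im[v,u].sum())
E
```

```text
top 1387 ((0.6687719821929932, -0.3573395311832428), (0.08927629142999649, 0.134669229388237), 80.96155548095703) [[ 0.5952609  -0.39084536]
 [ 0.72825795 -0.4120015 ]
 [ 0.74228305 -0.3238337 ]
 [ 0.609286   -0.30267757]]
bed 637 ((0.5201246738433838, -0.35845088958740234), (0.14048108458518982, 0.17941009998321533), 80.7704849243164)
(np.int64(379), np.int64(184)) [ 0.545 -0.333  0.054] 210
(np.int64(380), np.int64(184)) [ 0.545 -0.335  0.055] 143
(np.int64(381), np.int64(184)) [ 0.545 -0.338  0.054] 170
(np.int64(382), np.int64(184)) [ 0.545 -0.342  0.052] 255
(np.int64(377), np.int64(185)) [ 0.546 -0.333  0.036] 183
(np.int64(378), np.int64(185)) [ 0.542 -0.331  0.053] 117
(np.int64(380), np.int64(185)) [ 0.542 -0.335  0.057] 82
(np.int64(381), np.int64(185)) [ 0.542 -0.338  0.053] 85
(np.int64(382), np.int64(185)) [ 0.542 -0.341  0.054] 126
(np.int64(383), np.int64(185)) [ 0.542 -0.343  0.055] 297
(np.int64(376), np.int64(186)) [ 0.543 -0.331  0.035] 57
(np.int64(377), np.int64(186)) [ 0.542 -0.331  0.044] 51
(np.int64(378), np.int64(186)) [ 0.539 -0.33   0.054] 38
(np.int64(379
[... 1235 characters left out ...]
32  0.037] 55
(np.int64(378), np.int64(189)) [ 0.534 -0.334  0.041] 103
(np.int64(379), np.int64(189)) [ 0.533 -0.336  0.043] 175
(np.int64(380), np.int64(189)) [ 0.532 -0.336  0.049] 274
(np.int64(381), np.int64(189)) [ 0.533 -0.34   0.046] 372
(np.int64(378), np.int64(190)) [ 0.532 -0.336  0.034] 245
(np.int64(379), np.int64(190)) [ 0.533 -0.34   0.031] 345
scene 335 ((0.6679611206054688, -0.35691437125205994), (0.09290796518325806, 0.14196893572807312), 80.4169692993164) [[ 0.5902337  -0.39090285]
 [ 0.7302215  -0.41453734]
 [ 0.74568856 -0.3229259 ]
 [ 0.60570073 -0.2992914 ]]
bed 249 ((0.5311226844787598, -0.35597389936447144), (0.1398676633834839, 0.1705717146396637), 80.2259750366211)
```

```bash
cat > go.py <<'E'
import sys; from h import *
# print shift (normalised) from the measured pose to world target x y z yaw(rad, of tool x; half turns equal)
x,y,z,w=map(float,sys.argv[1:5]); s=arm.state()
from scipy.spatial.transform import Rotation as R
r=R.from_quat(s["ee_rot"]); M=r.as_matrix(); yaw=np.arctan2(M[1,0],M[0,0])
d=M.T@(np.array([x,y,z])-s["ee_pos"])/.25
t=(yaw-w+np.pi/2)%np.pi-np.pi/2
print("t",s["time"],"pos",np.round(s["ee_pos"],4),"yaw",round(yaw,4),"j6",round(s["joints"][5],2),"F",np.round(s["contact_force"],1),"w",round(s["width"],3),"tilt",np.round(M[2],3)); print("shift",np.round(d,4),"turn",round(np.degrees(t)/60,4))
E
python3 -m crank '[0.85,-0.28,0.2,0.39,0.3, 0.85,-0.28,0.2,0.39,0.3, 0.85,-0.28,0.2,0.39,0.3, 0.85,-0.28,0.2,0.39,0.3, 0.85,-0.28,0.2,0.39,0.3, 0.85,-0.28,0.2,0.39,0.3]' 40
python3 go.py .539 -.3365 .12 -.16
```

```text
time: 1.4
ee_pos: [0.339, -0.4589, 0.1803]
ee_rot: [0.997, -0.079, 0.0, -0.001]
contact_force: [0.3, 0.0, 0.0]
width: 0.7
gripper_force: 0.0
t 1.4 pos [ 0.339  -0.4589  0.1803] yaw -0.1578 j6 0.73 F [0.3 0.  0. ] w 0.7 tilt [ 0.    -0.001 -1.   ]
shift [ 0.7128 -0.6087  0.2426] turn 0.0021
```

```bash
python3 -m crank '[0.71,-0.61,0.24,0,0.3, 0.71,-0.61,0.24,0,0.3, 0.71,-0.61,0.24,0,0.3, 0.71,-0.61,0.24,0,0.3, 0.71,-0.61,0.24,0,0.3, 0.71,-0.61,0.24,0,0.3, 0.71,-0.61,0.35,0,0.3, 0.71,-0.61,0.35,0,0.3]' 40
python3 go.py .539 -.3365 .033 -.16
python3 - <<'E'
from h import *
im,d=snapshot("top"); save("pics/t1.png",cv2.resize(im[120:270,270:470],None,fx=4,fy=4,interpolation=cv2.INTER_CUBIC))
E
```

```text
time: 2.07
ee_pos: [0.5354, -0.336, 0.0878]
ee_rot: [0.997, -0.078, -0.004, -0.002]
contact_force: [-0.4, 0.3, -2.7]
width: 0.701
gripper_force: 0.0
t 2.0667 pos [ 0.5354 -0.336   0.0878] yaw -0.1562 j6 1.11 F [-0.4  0.3 -2.7] w 0.701 tilt [-0.008 -0.004 -1.   ]
shift [0.016  0.0004 0.2193] turn 0.0036
```

View pics/t1.png

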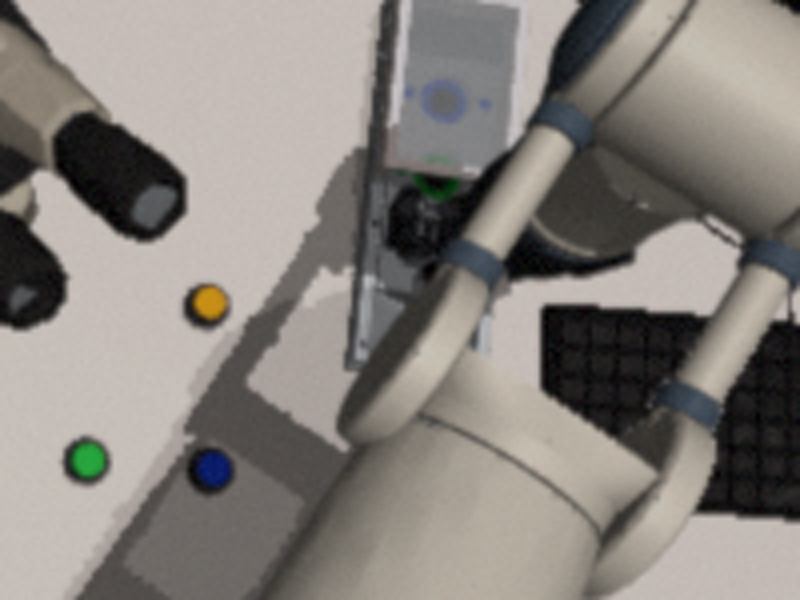

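The arm now hides the knob (around crop 440,240), while the green pocket peeks out under the hood edge at about (437,185). I'll descend and grip the knob from the sides.

```bash
python3 -m crank '[0.016,0,0.1,0,0.3, 0.016,0,0.215,0,0.3, 0.016,0,0.215,0,0.3, 0.016,0,0.215,0,0.8, 0.016,0,0.215,0,1, 0.016,0,0.215,0,1, 0.016,0,0.215,0,1, 0.016,0,0.215,0,1]' 30
python3 go.py .4424 -.321 .033 -.16
```

```text
time: 2.78
ee_pos: [0.5411, -0.3391, 0.0432]
ee_rot: [0.997, -0.08, 0.002, -0.0]
contact_force: [-0.9, 4.3, 3.6]
width: 0.157
gripper_force: 29.3
t 2.7833 pos [ 0.5411 -0.3391  0.0432] yaw -0.1592 j6 1.12 F [-0.9  4.3  3.6] w 0.157 tilt [ 0.003 -0.001 -1.   ]
shift [-0.4013 -0.0091  0.0394] turn 0.0007
```

```bash
python3 -m crank '[-0.05,0,0,0,1, -0.11,0,0,0,1, -0.17,0,0,0,1, -0.23,0,0,0,1, -0.29,0,0,0,1, -0.35,0,0,0,1, -0.39,0,0,0,1, -0.40,0,0,0,1]' 30
python3 go.py .4424 -.321 .033 -.16
python3 -m crank '[0,0,0,0,1, 0,0,0,0,1]' 30
python3 - <<'E'
from h import *
im,d=snapshot("top"); save("pics/t2.png",cv2.resize(im[120:270,270:470],None,fx=4,fy=4,interpolation=cv2.INTER_CUBIC)); print(arm.state()["contact_force"])
E
```

```text
time: 3.45
ee_pos: [0.4438, -0.324, 0.0434]
ee_rot: [0.997, -0.079, 0.005, 0.001]
contact_force: [8.8, 1.5, 0.7]
width: 0.156
gripper_force: 29.5
t 3.45 pos [ 0.4438 -0.324   0.0434] yaw -0.159 j6 1.03 F [8.8 1.5 0.7] w 0.156 tilt [ 0.01   0.001 -1.   ]
shift [-0.0079 -0.011   0.0415] turn 0.0009
time: 3.62
ee_pos: [0.4436, -0.324, 0.0433]
ee_rot: [0.997, -0.08, 0.004, 0.001]
contact_force: [6.8, 4.0, 5.2]
width: 0.149
gripper_force: 30.0
[6.62866876 2.61852342 4.50032022]
```

View pics/t2.png

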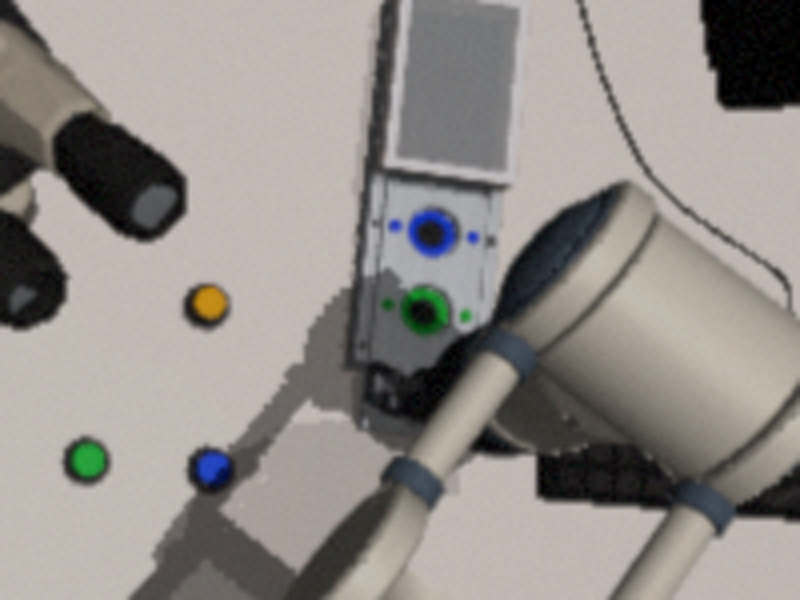

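Carriage is fully out (knob x moved 98 mm, stop felt). The pockets show: green at crop (422,312) with dots at (388,304) and (466,316), blue at (432,233) with dots at (395,226) and (473,238). I'll compute the pocket positions.

```bash
python3 - <<'E'
from h import *
im=cv2.imread("pics/t2.png")[:,:,::-1].copy(); h=cv2.cvtColor(im,cv2.COLOR_RGB2HSV)
f=lambda c:((np.array(c)+.5)/4-.5)+[270,120]
for k,(a,b) in dict(green=(45,85),blue=(105,130)).items():
    m=cv2.inRange(h,(a,90,50),(b,255,255)); m[:, :350]=0; m[:,520:]=0; m[:200]=0; m[360:]=0
    _,lab,st,ce=cv2.connectedComponentsWithStats(m); D=[]
    for i in range(1,len(st)):
        if st[i][4]<30: continue
        if st[i][4]<700: w=at_z("top",f(ce[i]),.023); D.append(w)
        else: 
            c,r=cv2.minEnclosingCircle(np.argwhere(lab==i)[:, ::-1].astype(np.float32)); w=at_z("top",f(c),.015)
        print(k,st[i][4],ce[i],np.round(w,4))
    if len(D)==2: v=D[1]-D[0]; print("mid",(D[0]+D[1])/2,"sep",np.linalg.norm(v),"yaw",np.arctan2(v[1],v[0]) )
E
python3 -m crank '[0,0,0,0,0.65, 0,0,0,0,0.65, 0,0,0,0,0.65, 0,0,0,0,0.65]' 30
python3 go.py .4444 -.3211 .033 1.41
```

```text
green 1265 [425.31620553 310.25849802] [ 0.5149 -0.3342  0.015 ]
green 102 [387.80392157 304.00980392] [ 0.519  -0.3074  0.023 ]
green 90 [465.2        315.48888889] [ 0.511  -0.3594  0.023 ]
mid [ 0.51496272 -0.33340368  0.023     ] sep 0.052580450601054735 yaw -1.723752284586094
blue 1534 [431.85136897 232.64537158] [ 0.5702 -0.3427  0.015 ]
blue 130 [395.05384615 225.52307692] [ 0.5733 -0.3154  0.023 ]
blue 117 [472.58119658 237.07692308] [ 0.5651 -0.368   0.023 ]
mid [ 0.56918846 -0.34171654  0.023     ] sep 0.053190559981182106 yaw -1.7256325057529476
time: 4.0
ee_pos: [0.4408, -0.324, 0.04]
ee_rot: [0.997, -0.08, -0.0, 0.0]
contact_force: [-0.0, -0.2, -0.2]
width: 0.35
gripper_force: 0.0
t 4.0 pos [ 0.4408 -0.324   0.04  ] yaw -0.1599 j6 1.04 F [-0.  -0.2 -0.2] w 0.35 tilt [-0.001  0.    -1.   ]
shift [ 0.0123 -0.0136  0.0279] turn -1.4992
```

```bash
python3 -m crank '[0.017,0,0.02,-0.12,0.65, 0.017,0,0.02,-0.24,0.65, 0.017,0,0.02,-0.9,0.65, 0.017,0,0.02,-0.9,0.65, 0.017,0,0.02,-0.9,0.65, 0.017,0,0.02,-0.9,0.65, 0.017,0,0.02,-0.9,0.65, 0.017,0,0.02,-0.9,0.65]' 20
python3 -m crank '[0,0,0,-0.6,0.65, 0,0,0,-0.6,0.65, 0,0,0,-0.6,0.65, 0,0,0,-0.6,0.65, 0,0,0,-0.6,0.65, 0,0,0,-0.6,0.65]' 20
python3 go.py .445 -.3246 .035 1.412
```

```text
time: 4.67
ee_pos: [0.445, -0.3245, 0.0347]
ee_rot: [0.923, 0.384, -0.0, -0.0]
contact_force: [0.9, 1.1, -0.2]
width: 0.348
gripper_force: 0.0
time: 5.17
ee_pos: [0.4451, -0.3245, 0.0347]
ee_rot: [0.76, 0.65, -0.0, -0.0]
contact_force: [0.7, -0.2, 0.5]
width: 0.352
gripper_force: 0.0
t 5.1667 pos [ 0.4451 -0.3245  0.0347] yaw 1.4154 j6 -0.54 F [ 0.7 -0.2  0.5] w 0.352 tilt [ 0.    -0.001 -1.   ]
shift [-0.0004 -0.0002 -0.0011] turn 0.0033
```

Now close gently fore-aft, to centre the knob in x.

```bash
python3 -m crank '[0,0,0,0,0.75, 0,0,0,0,0.8, 0,0,0,0,1, 0,0,0,0,1, 0,0,0,0,1]' 20
python3 go.py .445 -.3246 .035 1.412
python3 - <<'E'
from h import *
im,d=snapshot("top"); save("pics/t3.png",im)
for k,l in blobs(im,3).items():
    for a,c in l:
        if c[0]>355 and 160<c[1]<215: print(k,a,np.round(c,2),np.round(at_z("top",c,.023 if a<25 else .015),4))
E
```

```text
time: 5.58
ee_pos: [0.4452, -0.3245, 0.035]
ee_rot: [0.762, 0.648, -0.0, -0.0]
contact_force: [-0.8, -0.5, 1.1]
width: 0.162
gripper_force: 20.2
t 5.5833 pos [ 0.4452 -0.3245  0.035 ] yaw 1.41 j6 -0.53 F [-0.8 -0.5  1.1] w 0.162 tilt [-0. -0. -1.]
shift [-0.0006 -0.0008 -0.0001] turn -0.0019
green 62 [375.63 196.42] [ 0.518  -0.3344  0.015 ]
green 4 [366.5 195.5] [ 0.5193 -0.3072  0.023 ]
blue 89 [377.65 177.58] [ 0.5705 -0.3431  0.015 ]
blue 4 [368.5 175.5] [ 0.5747 -0.3158  0.023 ]
blue 5 [387.8 178.6] [ 0.5659 -0.3681  0.023 ]
```

```bash
python3 - <<'E'
from h import *
for n in("top","scene"):
    P=cloud(n,np.load(f"{n}d.npy")); m=(P[...,0]>.3)&(P[...,0]<.62)&(P[...,1]>-.25)&(P[...,1]<.1)&(P[...,2]>.05)&(P[...,2]<.7); q=P[m]
    for lo in np.arange(.05,.6,.1):
        s=q[(q[:,2]>=lo)&(q[:,2]<lo+.1)]
        if len(s): print(n,round(lo,2),len(s),"xmin",s[:,0].min().round(3),"ymin",s[:,1].min().round(3),s[s[:,0].argmin()].round(3))
E
python3 -m crank '[0,0,0,0,0.4, 0,0,0,0,0.4, 0,0,-0.15,0,0.4, 0,0,-0.3,0,0.4]' 20
python3 go.py .414 -.1044 .09 1.412
```

```text
top 0.05 181 xmin 0.506 ymin -0.064 [0.506 0.047 0.051]
top 0.15 1285 xmin 0.493 ymin -0.066 [0.493 0.052 0.168]
top 0.25 116 xmin 0.565 ymin 0.047 [0.565 0.047 0.28 ]
top 0.35 2988 xmin 0.449 ymin -0.078 [ 0.449 -0.023  0.449]
top 0.45 2978 xmin 0.438 ymin -0.104 [ 0.438 -0.04   0.459]
top 0.55 77 xmin 0.598 ymin 0.029 [0.598 0.029 0.55 ]
scene 0.05 874 xmin 0.506 ymin -0.059 [0.506 0.033 0.053]
scene 0.15 828 xmin 0.493 ymin -0.078 [0.493 0.051 0.173]
scene 0.25 1143 xmin 0.534 ymin -0.03 [0.534 0.028 0.327]
scene 0.35 1585 xmin 0.441 ymin -0.094 [ 0.441 -0.034  0.449]
scene 0.45 960 xmin 0.436 ymin -0.104 [ 0.436 -0.032  0.455]
scene 0.55 13 xmin 0.598 ymin 0.028 [0.598 0.039 0.552]
time: 5.97
ee_pos: [0.4438, -0.3231, 0.1077]
ee_rot: [0.761, 0.648, -0.001, -0.003]
contact_force: [0.2, -1.0, 1.2]
width: 0.6
gripper_force: 0.0
t 5.9667 pos [ 0.4438 -0.3231  0.1077] yaw 1.411 j6 -0.53 F [ 0.2 -1.   1.2] w 0.6 tilt [ 0.004 -0.006 -1.   ]
shift [ 0.8444 -0.2566  0.0752] turn -0.001
```

```bash
python3 -m crank '[0.844,-0.257,0.07,0,0.4, 0.844,-0.257,0.07,0,0.4, 0.844,-0.257,0.07,0,0.4, 0.844,-0.257,0.07,0,0.4, 0.844,-0.257,0.07,0,0.4, 0.844,-0.257,0.07,0,0.4, 0.844,-0.257,0.1,0,0.4, 0.844,-0.257,0.1,0,0.4]' 20
python3 -m crank '[0,0,0,0,0.4, 0,0,0,0,0.4]' 20
python3 go.py .414 -.1044 .012 1.412
```

```text
time: 6.63
ee_pos: [0.4152, -0.1054, 0.084]
ee_rot: [0.761, 0.649, -0.0, -0.0]
contact_force: [-0.4, 0.6, -0.2]
width: 0.6
gripper_force: 0.0
time: 6.8
ee_pos: [0.4156, -0.1069, 0.085]
ee_rot: [0.762, 0.648, -0.0, 0.0]
contact_force: [0.3, -0.1, 0.2]
width: 0.6
gripper_force: 0.0
t 6.8 pos [ 0.4156 -0.1069  0.085 ] yaw 1.4098 j6 -0.17 F [ 0.3 -0.1  0.2] w 0.6 tilt [-0. -0. -1.]
shift [ 0.0091 -0.0078  0.292 ] turn -0.0021
```

```bash
python3 -m crank '[0.009,-0.008,0.12,0,0.4, 0.009,-0.008,0.24,0,0.4, 0.009,-0.008,0.285,0,0.4, 0.009,-0.008,0.289,0,0.4, 0.009,-0.008,0.289,0,0.62, 0.009,-0.008,0.289,0,0.8, 0.009,-0.008,0.289,0,0.8, 0.009,-0.008,0.289,0,0.8]' 20
python3 go.py .414 -.1044 .012 1.412
```

```text
time: 7.47
ee_pos: [0.4151, -0.104, 0.0148]
ee_rot: [0.761, 0.648, 0.001, 0.002]
contact_force: [0.0, -0.8, 3.4]
width: 0.264
gripper_force: 19.9
t 7.4667 pos [ 0.4151 -0.104   0.0148] yaw 1.411 j6 -0.17 F [ 0.  -0.8  3.4] w 0.264 tilt [-0.001  0.003 -1.   ]
shift [-0.0023 -0.0043  0.0112] turn -0.0009
```

```bash
python3 -m crank '[0,0,0,0,0.55, 0,0,0,0,0.55, 0,0,0,0.12,0.55, 0,0,0,0.24,0.55, 0,0,0,0.36,0.55, 0,0,0,0.48,0.55, 0,0,0,0.6,0.55, 0,0,0,0.72,0.55]' 20
python3 -m crank '[0,0,0,0.12,0.55, 0,0,0,0.24,0.55, 0,0,0,0.36,0.55, 0,0,0,0.48,0.55, 0,0,0,0.6,0.55, 0,0,0,0.72,0.55, 0,0,0,0.775,0.55, 0,0,0,0.775,0.55]' 20
python3 go.py .415 -.1044 .012 -.154
```

```text
time: 8.13
ee_pos: [0.4138, -0.1033, 0.0129]
ee_rot: [0.947, 0.322, 0.0, -0.0]
contact_force: [1.2, -0.4, 0.5]
width: 0.453
gripper_force: 0.0
time: 8.8
ee_pos: [0.4138, -0.1033, 0.0129]
ee_rot: [0.997, -0.076, 0.0, -0.0]
contact_force: [-0.6, -0.0, -0.3]
width: 0.448
gripper_force: 0.0
t 8.8 pos [ 0.4138 -0.1033  0.0129] yaw -0.1524 j6 1.4 F [-0.6 -0.  -0.3] w 0.448 tilt [ 0. -0. -1.]
shift [0.0053 0.0038 0.0034] turn 0.0015
```

```bash
python3 -m crank '[0.003,0,0,0,0.7, 0.003,0,0,0,0.85, 0.003,0,0,0,0.85, 0.003,0,0,0,0.85, 0.003,0,0,0,0.85, 0.003,0,0,0,0.85]' 30
python3 go.py .5145 -.3343 .07 -.154
python3 -m crank '[0,0,-0.05,0,0.85, 0,0,-0.15,0,0.85, 0,0,-0.25,0,0.85, 0,0,-0.25,0,0.85]' 30
python3 go.py .5145 -.3343 .07 -.154
```

```text
time: 9.3
ee_pos: [0.4148, -0.1035, 0.013]
ee_rot: [0.997, -0.075, 0.0, 0.0]
contact_force: [-0.1, 0.4, 2.9]
width: 0.255
gripper_force: 29.4
t 9.3 pos [ 0.4148 -0.1035  0.013 ] yaw -0.15 j6 1.4 F [-0.1  0.4  2.9] w 0.255 tilt [ 0.001 -0.    -1.   ]
shift [ 0.5324  0.8532 -0.2276] turn 0.0038
time: 9.63
ee_pos: [0.4167, -0.1043, 0.0802]
ee_rot: [0.997, -0.075, 0.004, 0.001]
contact_force: [0.6, -0.2, 0.1]
width: 0.256
gripper_force: 29.4
t 9.6333 pos [ 0.4167 -0.1043  0.0802] yaw -0.1502 j6 1.4 F [ 0.6 -0.2  0.1] w 0.256 tilt [ 0.007  0.001 -1.   ]
shift [0.524  0.8512 0.0459] turn 0.0037
```

```bash
python3 -m crank '[0.11,0.18,0,0,0.85, 0.2,0.325,0,0,0.85, 0.28,0.455,0,0,0.85, 0.36,0.585,0,0,0.85, 0.44,0.715,0,0,0.85, 0.5,0.81,0,0.004,0.85, 0.523,0.851,0.03,0.004,0.85, 0.523,0.851,0.05,0.004,0.85]' 30
python3 -m crank '[0,0,0,0,0.85, 0,0,0,0,0.85, 0,0,0,0,0.85, 0,0,0,0,0.85]' 30
python3 go.py .5145 -.3343 .032 -.154
python3 - <<'E'
from h import *
im,d=snapshot("scene"); save("pics/s4.png",cv2.resize(im[120:240,230:390],None,fx=5,fy=5,interpolation=cv2.INTER_CUBIC))
E
```

```text
time: 10.3
ee_pos: [0.5118, -0.3359, 0.0608]
ee_rot: [0.997, -0.078, -0.001, -0.0]
contact_force: [-0.7, -0.0, -0.5]
width: 0.261
gripper_force: 29.5
time: 10.63
ee_pos: [0.5121, -0.3324, 0.0634]
ee_rot: [0.997, -0.077, 0.0, 0.0]
contact_force: [-0.4, -0.5, -0.9]
width: 0.253
gripper_force: 29.5
t 10.6333 pos [ 0.5121 -0.3324  0.0634] yaw -0.1533 j6 1.09 F [-0.4 -0.5 -0.9] w 0.253 tilt [ 0.001  0.    -1.   ]
shift [0.0106 0.0058 0.1256] turn 0.0006
```

View pics/s4.png

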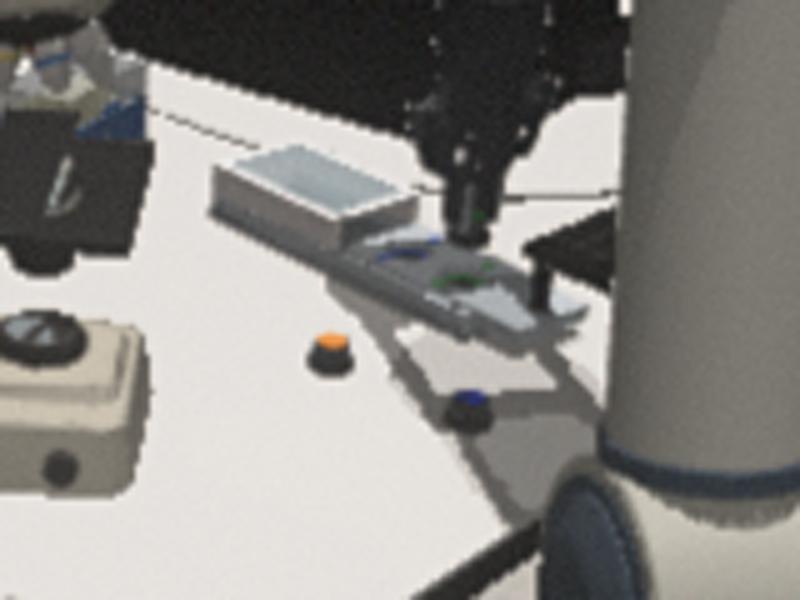

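The green filter (crop 468,235) hangs upright in the fingers above the green pocket (460,280); amber (332,352) and blue (468,410) lie undisturbed. Lower in two stages.

```bash
python3 -m crank '[0.01,0.006,0.05,0,0.85, 0.01,0.006,0.09,0,0.85, 0.01,0.006,0.095,0,0.85, 0.01,0.006,0.095,0,0.85, 0.01,0.006,0.095,0,0.85, 0.01,0.006,0.095,0,0.85, 0.01,0.006,0.095,0,0.85, 0.01,0.006,0.095,0,0.85]' 30
python3 go.py .5145 -.3343 .0285 -.154
```

```text
time: 11.35
ee_pos: [0.5144, -0.3355, 0.0395]
ee_rot: [0.997, -0.077, 0.0, 0.0]
contact_force: [0.1, 0.4, -0.1]
width: 0.252
gripper_force: 29.5
t 11.35 pos [ 0.5144 -0.3355  0.0395] yaw -0.1546 j6 1.09 F [ 0.1  0.4 -0.1] w 0.252 tilt [ 0.001  0.    -1.   ]
shift [-0.0005 -0.0047  0.0441] turn -0.0006
```

```bash
python3 -m crank '[0,-0.003,0,0,0.85, 0,-0.003,0.01,0,0.85, 0,-0.003,0.02,0,0.85, 0,-0.003,0.03,0,0.85, 0,-0.003,0.036,0,0.85, 0,-0.003,0.036,0,0.85, 0,-0.003,0.036,0,0.85, 0,-0.003,0.036,0,0.85]' 30
python3 go.py .5145 -.3343 .0285 -.154
```

```text
time: 12.02
ee_pos: [0.5144, -0.3346, 0.0301]
ee_rot: [0.997, -0.077, 0.0, 0.0]
contact_force: [0.1, -0.4, -0.9]
width: 0.255
gripper_force: 29.5
t 12.0167 pos [ 0.5144 -0.3346  0.0301] yaw -0.1546 j6 1.09 F [ 0.1 -0.4 -0.9] w 0.255 tilt [ 0.  0. -1.]
shift [ 0.0003 -0.0011  0.0062] turn -0.0006
```

```bash
python3 -m crank '[0,0,0.006,0,0.85, 0,0,0.006,0,0.85, 0,0,0.006,0,0.85, 0,0,0.006,0,0.4, 0,0,0.006,0,0.4, 0,0,0.006,0,0.4, 0,0,-0.1,0,0.4, 0,0,-0.25,0,0.4]' 30
python3 go.py .4085 -.188 .09 -.154
```

```text
time: 12.68
ee_pos: [0.5121, -0.3329, 0.0881]
ee_rot: [0.997, -0.077, -0.004, -0.002]
contact_force: [0.2, -0.4, 0.7]
width: 0.6
gripper_force: 0.0
t 12.6833 pos [ 0.5121 -0.3329  0.0881] yaw -0.1546 j6 1.09 F [ 0.2 -0.4  0.7] w 0.6 tilt [-0.008 -0.004 -1.   ]
shift [-0.4986 -0.509  -0.0012] turn -0.0005
```

```bash
python3 -m crank '[-0.1,-0.1,0,-0.12,0.4, -0.2,-0.205,0,-0.24,0.4, -0.3,-0.305,0,-0.36,0.4, -0.4,-0.41,0,-0.48,0.4, -0.48,-0.49,0,-0.6,0.4, -0.5,-0.51,0,-0.72,0.4, -0.5,-0.51,0,-0.83,0.4, -0.5,-0.51,0,-0.94,0.4]' 20
python3 -m crank '[0,0,0,-0.12,0.4, 0,0,0,-0.24,0.4, 0,0,0,-0.36,0.4, 0,0,0,-0.48,0.4, 0,0,0,-0.56,0.4, 0,0,0,-0.56,0.4, 0,0,0,-0.56,0.4]' 20
python3 go.py .4085 -.1873 .013 1.417
python3 - <<'E'
from h import *
im,d=snapshot("top"); save("pics/t5.png",im); P=cloud("top",d)
for k,l in blobs(im,3).items():
    for a,c in l:
        if c[0]>250 and 160<c[1]<260: print(k,a,np.round(c,2),np.round(at_z("top",c,.035 if c[0]>350 else .02),4),P[int(round(c[1])),int(round(c[0]))].round(4))
cv2.imwrite("pics/t5c.png",cv2.resize(im[120:270,270:470,::-1],None,fx=4,fy=4,interpolation=cv2.INTER_CUBIC))
E
```

```text
time: 13.35
ee_pos: [0.4103, -0.1888, 0.0931]
ee_rot: [0.914, 0.406, 0.0, 0.001]
contact_force: [0.2, -0.1, 0.4]
width: 0.6
gripper_force: 0.0
time: 13.93
ee_pos: [0.4105, -0.1893, 0.0927]
ee_rot: [0.761, 0.649, 0.0, 0.0]
contact_force: [0.1, 0.0, 0.2]
width: 0.595
gripper_force: 0.0
t 13.9333 pos [ 0.4105 -0.1893  0.0927] yaw 1.4134 j6 -0.35 F [0.1 0.  0.2] w 0.595 tilt [-0.  0. -1.]
shift [ 0.0068 -0.0092  0.3187] turn -0.0035
green 25 [378.08 194.16] [ 0.5209 -0.335   0.035 ] [ 0.5211 -0.3344  0.0363]
green 5 [385.8 198.4] [ 0.5093 -0.355   0.035 ] [ 0.5126 -0.3603  0.0211]
blue 89 [377.65 177.58] [ 0.5663 -0.3367  0.035 ] [ 0.5704 -0.3457  0.0099]
blue 4 [368.5 175.5] [ 0.5721 -0.3122  0.035 ] [ 0.5726 -0.3135  0.0261]
blue 5 [387.8 178.6] [ 0.5634 -0.3639  0.035 ] [ 0.5646 -0.3683  0.0238]
amber 62 [321.87 195.21] [ 0.521  -0.1868  0.02  ] [ 0.521  -0.1867  0.0229]
```

View pics/t5c.png

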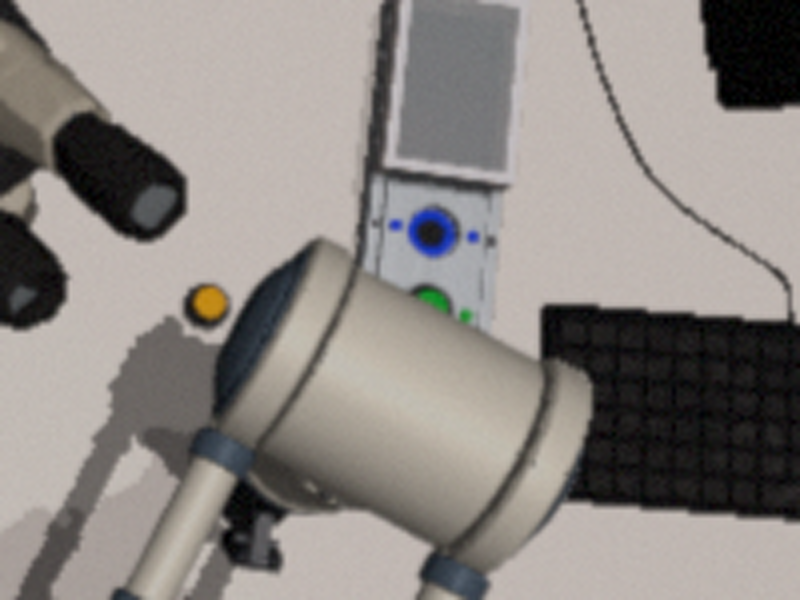

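The green filter sits in its pocket (crop 430,300; its window reads z 0.036 m, expected 0.035), with the blue pocket still empty at (433,232). Now the blue filter.

```bash
python3 -m crank '[0.007,-0.009,0.12,0,0.4, 0.007,-0.009,0.24,0,0.4, 0.007,-0.009,0.31,0,0.4, 0.007,-0.009,0.317,0,0.4, 0.007,-0.009,0.317,0,0.4, 0.007,-0.009,0.317,0,0.4, 0.007,-0.009,0.317,0,0.6, 0.007,-0.009,0.317,0,0.75]' 20
python3 -m crank '[0,0,0,0,0.8, 0,0,0,0,0.8, 0,0,0,0,0.8, 0,0,0,0,0.8]' 20
python3 go.py .4085 -.1873 .013 1.417
```

```text
time: 14.65
ee_pos: [0.4095, -0.1878, 0.0151]
ee_rot: [0.76, 0.65, 0.001, 0.001]
contact_force: [0.7, 0.3, 0.1]
width: 0.326
gripper_force: 0.0
time: 14.98
ee_pos: [0.4095, -0.1878, 0.0151]
ee_rot: [0.76, 0.65, 0.001, 0.001]
contact_force: [-0.3, 1.1, 5.7]
width: 0.266
gripper_force: 19.5
t 14.9833 pos [ 0.4095 -0.1878  0.0151] yaw 1.4161 j6 -0.35 F [-0.3  1.1  5.7] w 0.266 tilt [-0.001  0.003 -1.   ]
shift [ 0.0014 -0.0043  0.0083] turn -0.0009
```

```bash
python3 -m crank '[0,0,0,0,0.55, 0,0,0,0,0.55, 0,0,0,0.12,0.55, 0,0,0,0.24,0.55, 0,0,0,0.36,0.55, 0,0,0,0.48,0.55, 0,0,0,0.6,0.55, 0,0,0,0.72,0.55]' 20
python3 -m crank '[0,0,0,0.12,0.55, 0,0,0,0.24,0.55, 0,0,0,0.36,0.55, 0,0,0,0.48,0.55, 0,0,0,0.6,0.55, 0,0,0,0.72,0.55, 0,0,0,0.78,0.55, 0,0,0,0.78,0.55]' 20
python3 go.py .4095 -.1878 .013 -.154
```

```text
time: 15.65
ee_pos: [0.4083, -0.1871, 0.0129]
ee_rot: [0.946, 0.324, -0.0, -0.0]
contact_force: [-0.2, -0.2, 0.1]
width: 0.45
gripper_force: 0.0
time: 16.32
ee_pos: [0.4083, -0.1871, 0.013]
ee_rot: [0.997, -0.076, -0.0, -0.0]
contact_force: [-0.5, -0.7, 0.2]
width: 0.448
gripper_force: 0.0
t 16.3167 pos [ 0.4083 -0.1871  0.013 ] yaw -0.153 j6 1.22 F [-0.5 -0.7  0.2] w 0.448 tilt [-0.001 -0.    -1.   ]
shift [ 0.0051  0.002  -0.0001] turn 0.001
```

```bash
python3 -m crank '[0.004,0,0,0,0.7, 0.004,0,0,0,0.85, 0.004,0,0,0,0.85, 0.004,0,0,0,0.85, 0.004,0,0,0,0.85, 0.004,0,0,0,0.85]' 30
python3 -m crank '[0,0,-0.05,0,0.85, 0,0,-0.15,0,0.85, 0,0,-0.25,0,0.85, 0,0,-0.28,0,0.85, 0,0,-0.28,0,0.85]' 30
python3 go.py .5689 -.3429 .08 -.154
```

```text
time: 16.82
ee_pos: [0.4095, -0.1874, 0.0133]
ee_rot: [0.997, -0.075, 0.0, 0.0]
contact_force: [-0.3, -1.0, 0.5]
width: 0.254
gripper_force: 29.4
time: 17.23
ee_pos: [0.411, -0.1882, 0.0868]
ee_rot: [0.997, -0.075, 0.003, 0.001]
contact_force: [0.9, 0.4, -0.4]
width: 0.259
gripper_force: 29.4
t 17.2333 pos [ 0.411  -0.1882  0.0868] yaw -0.1505 j6 1.22 F [ 0.9  0.4 -0.4] w 0.259 tilt [ 0.005  0.002 -1.   ]
shift [0.7171 0.5169 0.032 ] turn 0.0033
```

```bash
python3 -m crank '[0.13,0.095,0,0,0.85, 0.26,0.19,0,0,0.85, 0.39,0.28,0,0,0.85, 0.52,0.375,0,0,0.85, 0.63,0.455,0,0.003,0.85, 0.7,0.505,0,0.003,0.85, 0.715,0.517,0.03,0.003,0.85, 0.715,0.517,0.06,0.003,0.85]' 30
python3 -m crank '[0,0,0,0,0.85, 0,0,0,0,0.85, 0,0,0,0,0.85, 0,0,0,0,0.85, 0,0,0,0,0.85, 0,0,0,0,0.85]' 30
python3 go.py .5689 -.3429 .04 -.154
```

```text
time: 17.9
ee_pos: [0.5668, -0.3425, 0.066]
ee_rot: [0.997, -0.077, -0.001, -0.0]
contact_force: [-0.4, 0.0, -0.7]
width: 0.255
gripper_force: 29.5
time: 18.4
ee_pos: [0.5669, -0.3418, 0.0692]
ee_rot: [0.997, -0.077, 0.001, 0.0]
contact_force: [-0.4, 0.4, 0.1]
width: 0.258
gripper_force: 29.5
t 18.4 pos [ 0.5669 -0.3418  0.0692] yaw -0.1535 j6 1.13 F [-0.4  0.4  0.1] w 0.258 tilt [ 0.001  0.001 -1.   ]
shift [0.0084 0.003  0.1168] turn 0.0005
```

```bash
python3 -m crank '[0.008,0.003,0.05,0,0.85, 0.008,0.003,0.1,0,0.85, 0.008,0.003,0.115,0,0.85, 0.008,0.003,0.115,0,0.85, 0.008,0.003,0.115,0,0.85, 0.008,0.003,0.115,0,0.85, 0.008,0.003,0.115,0,0.85, 0.008,0.003,0.115,0,0.85]' 30
python3 go.py .5689 -.3430 .0285 -.154
```

```text
time: 19.07
ee_pos: [0.569, -0.3433, 0.0402]
ee_rot: [0.997, -0.077, 0.001, 0.0]
contact_force: [0.8, -0.2, -1.0]
width: 0.255
gripper_force: 29.5
t 19.0667 pos [ 0.569  -0.3433  0.0402] yaw -0.1538 j6 1.13 F [ 0.8 -0.2 -1. ] w 0.255 tilt [ 0.001  0.    -1.   ]
shift [-0.0007 -0.0011  0.0469] turn 0.0002
```

```bash
python3 -m crank '[0,0,0.01,0,0.85, 0,0,0.02,0,0.85, 0,0,0.03,0,0.85, 0,0,0.04,0,0.85, 0,0,0.044,0,0.85, 0,0,0.044,0,0.85, 0,0,0.044,0,0.85, 0,0,0.044,0,0.85]' 30
python3 go.py .5689 -.3430 .0285 -.154
```

```text
time: 19.73
ee_pos: [0.5687, -0.343, 0.0284]
ee_rot: [0.997, -0.077, -0.0, -0.0]
contact_force: [-0.3, 0.0, 0.1]
width: 0.258
gripper_force: 29.5
t 19.7333 pos [ 0.5687 -0.343   0.0284] yaw -0.1537 j6 1.13 F [-0.3  0.   0.1] w 0.258 tilt [-0. -0. -1.]
shift [ 0.0008 -0.0003 -0.0003] turn 0.0003
```

```bash
python3 -m crank '[0,0,0,0,0.5, 0,0,0,0,0.5, 0,0,0,0,0.5, 0,0,-0.1,0,0.5, 0,0,-0.25,0,0.5, -0.17,0,-0.3,0,0.5, -0.34,0,-0.3,0,0.5, -0.5,0,-0.3,0,0.5]' 30
python3 - <<'E'
from h import *
im,d=snapshot("top"); P=cloud("top",d)
for k,l in blobs(im,3).items():
    for a,c in l:
        if c[0]>300 and 160<c[1]<260: print(k,a,np.round(c,2),np.round(at_z("top",c,.035 if c[0]>350 else .02),4),P[int(round(c[1])),int(round(c[0]))].round(4))
cv2.imwrite("pics/t6c.png",cv2.resize(im[120:270,270:470,::-1],None,fx=4,fy=4,interpolation=cv2.INTER_CUBIC))
E
python3 go.py .4452 -.3243 .033 -.154
```

```text
time: 20.4
ee_pos: [0.4466, -0.3244, 0.1051]
ee_rot: [0.997, -0.076, 0.001, 0.001]
contact_force: [-0.5, 0.3, 0.1]
width: 0.494
gripper_force: 0.0
green 44 [377.66 195.98] [ 0.516  -0.3336  0.035 ] [ 0.5163 -0.3353  0.0324]
green 4 [366.5 195.5] [ 0.5173 -0.3037  0.035 ] [ 0.5176 -0.3052  0.0252]
green 5 [385.8 198.4] [ 0.5093 -0.355   0.035 ] [ 0.5121 -0.3591  0.0246]
blue 64 [379.06 176.41] [ 0.5695 -0.3407  0.035 ] [ 0.5706 -0.3405  0.0351]
blue 4 [368.5 175.5] [ 0.5721 -0.3122  0.035 ] [ 0.5733 -0.3144  0.0228]
blue 5 [387.8 178.6] [ 0.5634 -0.3639  0.035 ] [ 0.5651 -0.3692  0.0214]
amber 63 [321.81 195.24] [ 0.5209 -0.1867  0.02  ] [ 0.5217 -0.1874  0.0191]
t 20.45 pos [ 0.438  -0.3217  0.1014] yaw -0.1548 j6 1.03 F [ 0.8 -1.4 -3.6] w 0.5 tilt [-0.008 -0.002 -1.   ]
shift [0.0323 0.0063 0.2733] turn -0.0008
```

View pics/t6c.png

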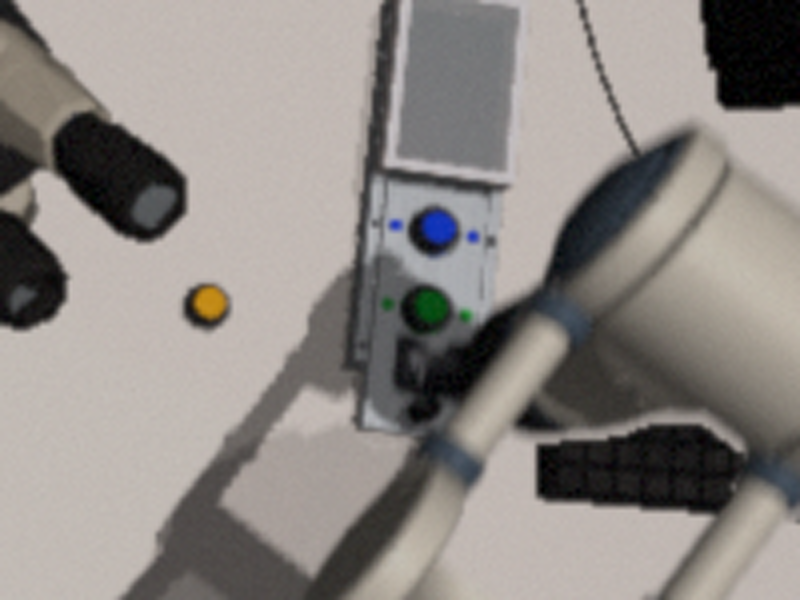

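Both filters sit centred in their pockets (blue window crop 438,228, green 431,305), window heights about 0.035 m. Now grip the knob.

```bash
python3 -m crank '[0,0.002,0,0,0.5, 0,0.002,0,0,0.5, 0,0.002,0.1,0,0.5, 0,0.002,0.2,0,0.5, 0,0.002,0.265,0,0.5, 0,0.002,0.265,0,0.5, 0,0.002,0.265,0,0.5, 0,0.002,0.265,0,0.5]' 30
python3 go.py .4452 -.3243 .036 -.154
python3 -m crank '[0,0,0,0,0.7, 0,0,0,0,1, 0,0,0,0,1, 0,0,0,0,1, 0,0,0,0,1]' 30
python3 go.py .5736 -.3442 .036 -.154
```

```text
time: 21.12
ee_pos: [0.4482, -0.3253, 0.0388]
ee_rot: [0.997, -0.077, 0.001, 0.001]
contact_force: [0.4, -0.5, 0.9]
width: 0.501
gripper_force: 0.0
t 21.1167 pos [ 0.4482 -0.3253  0.0388] yaw -0.1532 j6 1.03 F [ 0.4 -0.5  0.9] w 0.501 tilt [ 0.002  0.001 -1.   ]
shift [-0.0124 -0.0022  0.0113] turn 0.0008
time: 21.53
ee_pos: [0.4478, -0.3246, 0.039]
ee_rot: [0.997, -0.077, 0.001, 0.0]
contact_force: [1.1, 3.4, 5.5]
width: 0.155
gripper_force: 29.5
t 21.5333 pos [ 0.4478 -0.3246  0.039 ] yaw -0.1534 j6 1.03 F [1.1 3.4 5.5] w 0.155 tilt [ 0.003  0.    -1.   ]
shift [0.5092 0.0006 0.0136] turn 0.0006
```

```bash
python3 -m crank '[0.02,0,0,0,1, 0.05,0,0,0,1, 0.085,0,0,0,1, 0.12,0,0,0,1, 0.155,0,0,0,1, 0.19,0,0,0,1, 0.225,0,0,0,1, 0.26,0,0,0,1]' 30
python3 -m crank '[0.035,0,0,0,1, 0.07,0,0,0,1, 0.105,0,0,0,1, 0.14,0,0,0,1, 0.175,0,0,0,1, 0.205,0,0,0,1, 0.23,0,0,0,1, 0.25,0,0,0,1]' 30
python3 -m crank '[0.01,0,0,0,1, 0.02,0,0,0,1, 0.02,0,0,0,1, 0.02,0,0,0,1]' 30
python3 go.py .5736 -.3442 .036 -.154
```

```text
time: 22.2
ee_pos: [0.5117, -0.3345, 0.039]
ee_rot: [0.997, -0.077, 0.001, 0.0]
contact_force: [-2.0, 3.4, 6.9]
width: 0.157
gripper_force: 29.6
time: 22.87
ee_pos: [0.5736, -0.3442, 0.0391]
ee_rot: [0.997, -0.077, 0.001, 0.0]
contact_force: [-2.1, 3.7, 6.5]
width: 0.155
gripper_force: 29.5
time: 23.2
ee_pos: [0.576, -0.3446, 0.039]
ee_rot: [0.997, -0.077, -0.002, -0.0]
contact_force: [-10.2, 5.0, 10.9]
width: 0.157
gripper_force: 29.9
t 23.2 pos [ 0.576  -0.3446  0.039 ] yaw -0.154 j6 1.14 F [-10.2   5.   10.9] w 0.157 tilt [-0.004 -0.    -1.   ]
shift [-0.0096  0.0001  0.0121] turn 0.0
```

Stop felt (10 N) after 129.8 mm of travel: home. Release, lift clear, check.

```bash
python3 -m crank '[0,0,0,0,0.6, 0,0,0,0,0.6, 0,0,0,0,0.6, 0,0,-0.1,0,0.6, 0,0,-0.25,0,0.6, -0.15,0,-0.4,0,0.6, -0.3,0,-0.5,0,0.6, -0.45,0,-0.5,0,0.6]' 30
python3 -m crank '[-0.15,0.1,0,0,0.6, -0.3,0.2,0,0,0.6, -0.3,0.3,0,0,0.6, -0.3,0.3,0,0,0.6, -0.3,0.3,0,0,0.6, -0.3,0.3,0,0,0.6]' 30
python3 - <<'E'
from h import *
im,d=snapshot("top"); P=cloud("top",d)
m=(P[...,2]>.047)&(P[...,2]<.06)&(P[...,0]>.5)&(P[...,0]<.61)&(P[...,1]<-.3)&(P[...,1]>-.38)
print("knob cloud",m.sum(),P[m].mean(0) if m.any() else 0,[ (r["conf"],at_z("top",r["at"],.055).round(4)) for r in landmark_of("top","carriage_knob")[:1]])
cv2.imwrite("pics/t7c.png",cv2.resize(im[120:270,270:470,::-1],None,fx=4,fy=4,interpolation=cv2.INTER_CUBIC))
s=arm.state(); print(s["joint_vel"].round(3),s["contact_force"].round(1))
E
```

```text
time: 23.87
ee_pos: [0.4759, -0.3299, 0.1657]
ee_rot: [0.997, -0.076, 0.003, 0.002]
contact_force: [-0.2, -0.9, 2.0]
width: 0.403
gripper_force: 0.0
time: 24.37
ee_pos: [0.3894, -0.3915, 0.1608]
ee_rot: [0.997, -0.077, 0.0, -0.0]
contact_force: [1.0, -0.5, 0.6]
width: 0.4
gripper_force: 0.0
knob cloud 44 [ 0.58547511 -0.34084054  0.05176863] []
[ 0.009 -0.001 -0.002 -0.002  0.001 -0.004] [ 0.   0.4 -0.6]
```

View pics/t7c.png

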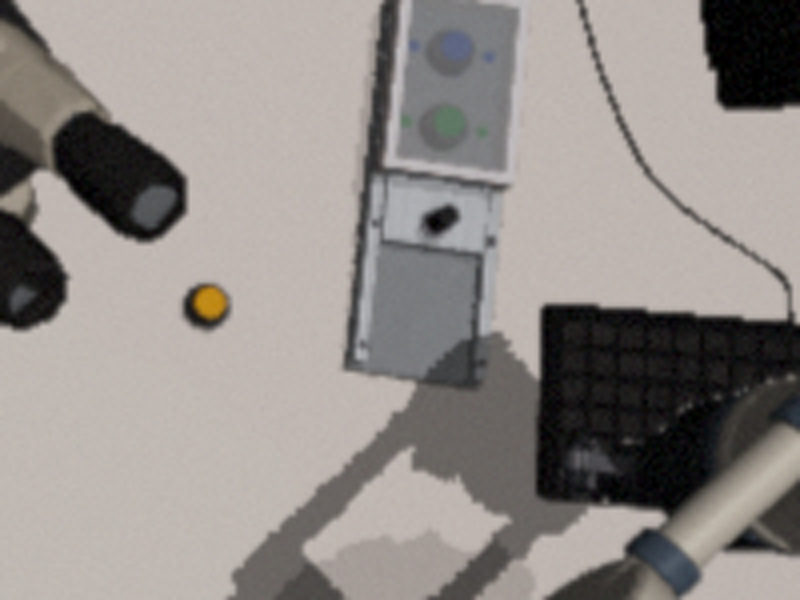

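```bash
python3 - <<'E'
from h import *
for x in(0,.004,.008):
    p=proj("top",[.5742-.988*x,-.3426+.153*x,.055]); print(x,((p-[270,120]+.5)*4-.5).round(1))
im=cv2.imread("pics/t7c.png").astype(int).sum(2); m=(im<170); m[:195]=0;m[245:]=0;m[:,:405]=0;m[:,475:]=0
q=np.argwhere(m); print(q.min(0)[::-1],q.max(0)[::-1])
E
```

```text
0 [449.6 213.8]
0.004 [449.1 219.6]
0.008 [448.6 225.5]
[426 208] [455 232]
```

```bash
python3 -c "
from rig import arm
print(arm.job_done())"
```

```text
the job is handed in; nothing more can be done
None
```

I pulled the carriage fully out, put the green and blue filters flat in their own pockets, slid the carriage home to its rear stop and handed the job in at about 24.5 s; the verdict was not shown.

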